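Draw the bottom wax block from the dispenser onto the hot plate

TASK

Put the lowest wax block from the dispenser on the hot plate: push the dispenser's slide forward by its black knob so that the block pokes out of the mouth, pull that one block straight out so that the three above it drop down and lie flat in the chute, and lay it - do not drop it - flat on the steel plate, inside the raised rim. Leave the slide drawn fully back, and the other things on the bench as they are.

Things in the scene. Friction and masses are not known exactly. Their poses are not given: they have to be found in the camera images.
- dispenser: gravity-fed wax block dispenser, fixed: grey base 180 x 62 x 18 mm, on it an open-topped steel chute 76 x 40 mm outside, its top 62 mm above the bench, a sight slot in each side. Origin on the bench under the chute's middle; -x points out of the mouth (low opening in front), +x to the slide at the back, z up. The base ends 38 mm before and 142 mm behind the origin
- chute_floor (a point): centre of the chute's floor, 18 mm above the bench, in the dispenser's axes. The chute is 71 x 35 mm inside (x, y)
- mouth (a point): middle of the mouth at floor height, in the front face of the gate, 38 mm before the chute's centre. The gate (2.5 mm sheet) ends 14.5 mm above the floor, so only the lowest block passes under it. Before the mouth a steel tongue, 20 mm wide and 6 mm thick, level with the floor, runs 41 mm out
- ejector (a joint): slide that pushes the lowest block out, m: 0 = fully back, 0.050 = fully forward; stays where left, 1 to 3 N to move. Blade 8 mm high; at 0 it ends 44 mm behind the chute's centre, 10 mm clear of the blocks; at 0.050 it is 6 mm past the centre and the lowest block pokes 36 mm out of the gate. Left forward, it keeps the others from dropping flat
- ejector_grip (a point): point on the axis of the slide's upright black knob (17 mm thick, 21 mm at its top), 30 mm above the chute floor, 48 mm above the bench; the knob's top is 18 mm higher, the parts beside its foot are under 31 mm above the bench. 112 mm behind the chute's centre at slide 0, 62 mm at 0.050
- plate_centre (a point): centre of the steel plate's upper face, 40 mm above the bench, in the hot plate's axes. The face inside the rim measures 108 mm along x and 128 mm along y; the rim is 4 mm high and 5 mm wide
- hot_plate: white wax softening hot plate, 172 x 156 mm, fixed to the bench, cold; origin on the bench under its middle, control strip (knob, red switch) along its -x edge, z up. It has a rimmed steel plate on top
- wax_1: the lowest wax block, the one to take: pink, 68 x 32 x 11 mm, 40 g. Origin at the centre of its underside, y along its 68 mm, x across its 32 mm, z up. It starts on the chute floor, long side along the dispenser's x
- wax_2: second block of the stack, same as the lowest, lying on it
- wax_3: third block of the stack, same size
- wax_4: top block of the stack, same size
- spatula: bystander: yellow-handled mixing spatula lying on the bench, 189 mm long; origin under its middle
- tape: bystander: roll of masking tape lying flat, 96 mm across, 25 mm high
- powder_jar: bystander: brown jar with white lid, 64 mm across, 88 mm tall
- denture: bystander: pink denture with white teeth, 62 x 50 x 19 mm
Not all that is in view belongs to the job. Leave any turquoise look-alike of the wax_4 alone.

How it is judged:
By the outcome, as a careful person would: the job done as asked, in the order asked, and still so for the second after the job is handed in, with the robot touching nothing.
It also fails if it takes over 56 s, if anything falls off the work surface, if the arm or the gripper's body presses on something with over 40 N, if the wrist force passes 120 N, or if a joint passes its speed limit or range.

ROBOT

A 6-joint arm with a two-finger parallel gripper is mounted at the origin on a cart in front of the work surface, level with it; the furniture and walls round the work are solid. World frame = base frame: x ahead of the robot, y to its left, z up, the work surface at z = 0. Lengths are in m, angles in rad, forces in N, time in s.
With the tool pointing down it reaches from about 0.35 to 0.775 m from the base axis. Payload 7.3 kg.
Tool frame: the origin (TCP) lies at the very end of the fingers, on their centre line; the grasp point (between the pads) lies 19 mm behind it (robot.tcp_to_grasp is the distance from the TCP to the grasp point, in m); x points along the fingers, y is the direction in which the jaws open and shut, and the axes are right-handed (so a half turn about x gives the same grasp; the last joint's range is limited). The gripper opens to 92 mm and grips with 3 to 60 N. Pads are 19 mm wide; open, the fingers measure 130 mm over their backs; the gripper's body (75 mm by 190 mm) begins 47 mm behind the grasp point.
Start: joints at [-1.336, 0.342, 1.524, -0, 1.275, -0.146], TCP at [0.195, -0.487, 0.189] pointing down, gripper open.
Joint ranges: [-2.53, 2.53], [-0.77, 2.02], [0.04, 2.7], [-1, 4.14], [0.28, 2.66], [-3.11, 3.11]. Speed limits (rad/s): [2.57, 2.57, 3.14, 3.14, 3.14, 3.14].

INTERFACE

Orientations are given as [roll, pitch, yaw] about the fixed x, y, z axes, in that order (R = Rz(yaw) Ry(pitch) Rx(roll)).
In Python, from cell import robot gives the robot as it stands.
- The arm moves only by the tool move_arm, never from a script. Its argument "increments" is a list of rows, each a list of 4 numbers: the shift along the tool's x, y, z normalised to -1 to 1, where 1 is 40 cm, then the turn about the tool's x normalised to -1 to 1, where 1 is 60 degrees. In form: [[dx, dy, dz, twist], ...]. A call has 1 to 5 rows; each row is the pose to reach, as a shift and turn from the pose commanded when the call began, along the tool's axes at that moment; what a row does not reach only later rows make up. A row lasts 1/8 s, in which the tool goes at most 62.5 mm and 10.7 degrees, less where a joint would pass 70% of its speed; a pose out of reach is approached as far as the arm can. A call with a number of a shift or a turn outside -1 to 1 is refused whole. A call with a gripper value outside its range is refused whole. "gripper" is the closure, from 0 (fully open) to 1 (shut), set as the call begins (left out, the last holds). The fingers move at their own pace and stop on an object; "squeeze" is the grip in N (left out, the last holds). Time passes only in rows, so rows that repeat a pose let the fingers close. It gives the time, the measured TCP pose, the force and the opening at its end, in the units of the state.
- robot.observe(): the state, without advancing time (a new reading comes with each control period).
- robot.read_camera(name): name is "side" or "top"; returns the picture (480x640x3 uint8, red, green, blue); there is no depth.
- robot.camera_params(name): a dict with "fx", "fy", "cx", "cy" (pixels), "k1" (the pictures are not rectified: a ray, as slopes to the right and down, at radius r is drawn at 1 + k1 r^2 times it, then the intrinsics apply), "R" (3x3) and "t" (3): a world point X has camera coordinates R X + t. Camera axes: x right, y down, z forward; pixel columns grow to the right and rows downward; lengths in m; the calibration is good to about 2 mm. A picture is of the moment at which its call begins. camera_params takes no time and is no camera call.
- robot.hand_in(): hands the job in, once; it reports no verdict.
The state is a dict: "time": time; "qpos": joint angles; "qvel": joint speeds; "joint_efforts": joint torques, N m; "tool_pos": TCP position; "tool_rot": TCP orientation; "contact_force": force on the tool from outside, world axes, zero at the start; "torque": the same for the moment, N m; "opening": finger opening in m.
Only numpy, scipy, OpenCV 4.12 (cv2) and the standard library are available. Lean on these libraries where they do the work, as an engineer would, in place of code of your own. Each camera call takes 0.05 s, during which the arm holds its last target.

## Working session

There is one attempt and no reset: what is moved stays moved. The work goes in short steps, Python scripts to look and compute and a tool call to move; the robot and the scene stay as the last step left them, time stands still between calls to the robot, and variables do not carry over. Pictures are saved under pics/ and viewed, and the job is handed in when it is done.

Besides the shell and the picture viewer there is one more tool, called by a JSON object that holds its "fn" and its "kwargs". move_arm: Moves the arm, as the interface text tells. Its arguments: {"type":"object","properties":{"increments":{"type":"array","items":{"type":"array","items":{"type":"number"}}},"gripper":{"type":"number"},"squeeze":{"type":"number"}},"required":["increments"]}

```bash
mkdir -p pics; ls; python3 - <<'E'
from cell import robot
import cv2
print(robot.observe())
for n in("side","top"):
    cv2.imwrite(f"pics/{n}0.png",robot.read_camera(n)[:,:,::-1]); print(n,robot.camera_params(n))
E
```

```text
pics
{'time': 0.0, 'qpos': array([-1.33598852e+00,  3.42723827e-01,  1.52501254e+00,  1.52873892e-05,
        1.27538886e+00, -1.45990605e-01]), 'qvel': array([ 0.0006466 ,  0.00022587, -0.00019327,  0.00079881,  0.00136098,
       -0.00084363]), 'joint_efforts': array([-8.32124351e-05, -4.31241202e+01, -2.44217813e+01,  7.14426208e-02,
        5.58364042e-02, -1.54662716e-04]), 'tool_pos': array([ 0.19504465, -0.48693009,  0.18824599]), 'tool_rot': array([-1.72632509,  1.56926368,  1.79606151]), 'contact_force': array([-0.41952045,  0.81535097,  1.00563335]), 'torque': array([9.00544158e-05, 9.13120784e-03, 2.88782138e-02]), 'opening': 0.09162140204599208}
side {'fx': 461.88310375334015, 'fy': 461.88310375334015, 'cx': 326.7173356626578, 'cy': 237.31578513846947, 'k1': 0.03252953473869166, 'R': array([[-0.9265762 , -0.37568029,  0.01791292],
       [-0.23238177,  0.53439663, -0.81266165],
       [ 0.29572836, -0.75715557, -0.58246045]]), 't': array([0.59715109, 0.1682024 , 0.72347935])}
top {'fx': 493.32931934952353, 'fy': 493.32931934952353, 'cx': 321.04873755190306, 'cy': 244.85923886451113, 'k1': -0.052008145849220346, 'R': array([[ 7.98937018e-04, -9.99978298e-01, -6.53946486e-03],
       [-9.94738508e-01, -1.24790830e-04, -1.02446501e-01],
       [ 1.02443462e-01,  6.58690582e-03, -9.94717020e-01]]), 't': array([0.04522712, 0.6198014 , 0.87865485])}
```

View pics/side0.png

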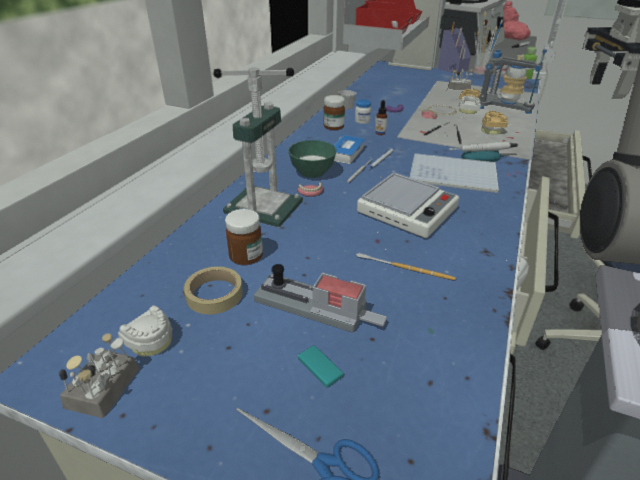

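View pics/top0.png

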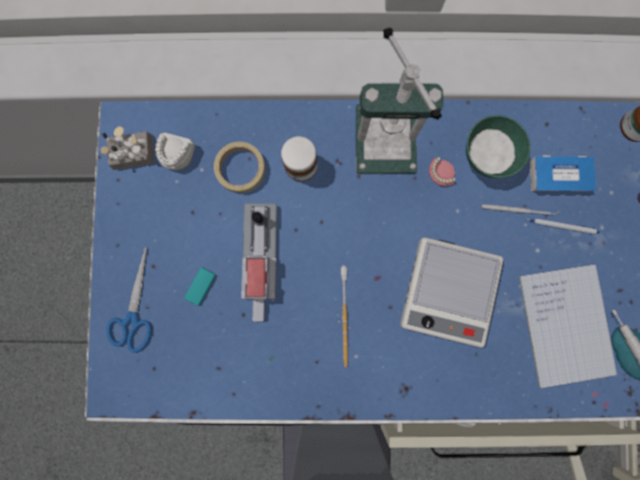

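```bash
cat > h.py <<'E'
import numpy as np,cv2
from cell import robot
def ray(n,u,v):
    p=robot.camera_params(n);K=np.array([[p['fx'],0,p['cx']],[0,p['fy'],p['cy']],[0,0,1]])
    R=np.array(p['R']);t=np.array(p['t'])
    xd=(u-p['cx'])/p['fx'];yd=(v-p['cy'])/p['fy'];x,y=xd,yd
    for _ in range(20):
        s=1+p['k1']*(x*x+y*y);x,y=xd/s,yd/s
    return -R.T@t,R.T@np.array([x,y,1.])
def onz(n,u,v,z):
    c,d=ray(n,u,v);return c+d*(z-c[2])/d[2]
def proj(n,X):
    p=robot.camera_params(n);c=np.array(p['R'])@np.array(X)+np.array(p['t']);x,y=c[:2]/c[2];s=1+p['k1']*(x*x+y*y)
    return np.array([p['fx']*x*s+p['cx'],p['fy']*y*s+p['cy']])
def tri(a,b):
    c1,d1=ray('side',*a);c2,d2=ray('top',*b)
    A=np.stack([d1,-d2],1);s=np.linalg.lstsq(A,c2-c1,rcond=None)[0]
    P,Q=c1+s[0]*d1,c2+s[1]*d2;return (P+Q)/2,np.linalg.norm(P-Q)
def crop(n,img,x0,y0,x1,y1,f,name):
    c=cv2.resize(img[y0:y1,x0:x1],None,fx=f,fy=f,interpolation=cv2.INTER_CUBIC)
    cv2.imwrite(f"pics/{name}.png",c)
E
python3 - <<'E'
from h import *
t=cv2.imread('pics/top0.png');s=cv2.imread('pics/side0.png')
crop('top',t,225,195,295,330,4.4,'c_top');crop('side',s,245,255,395,335,5,'c_side');crop('top',t,395,230,510,350,5,'c_plate')
print(proj('top',[0,0,0]),proj('top',[.195,-.487,.19]),onz('top',258,217,.066))
E
```

```text
[345.78130836 583.79925192] [674.67053627 515.45248304] [0.66640316 0.15820821 0.066     ]
```

View pics/c_top.png

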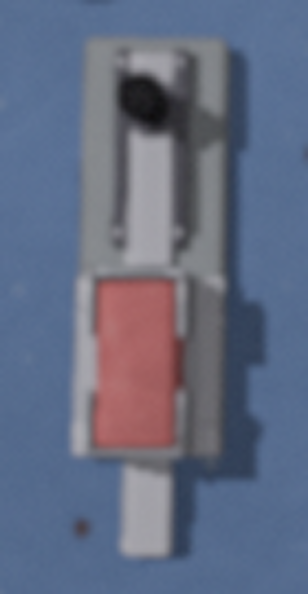

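View pics/c_side.png

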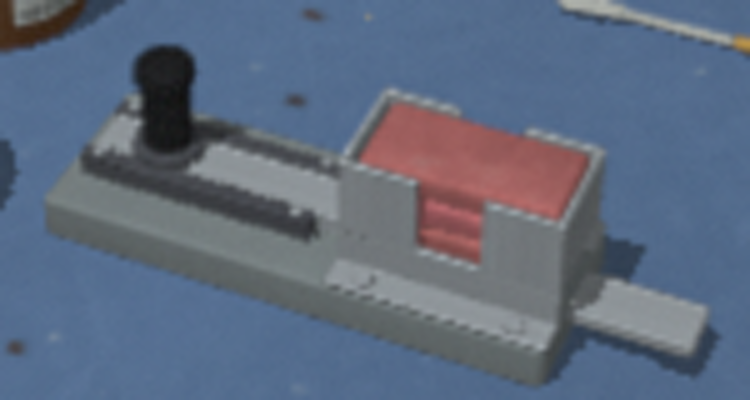

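View pics/c_plate.png

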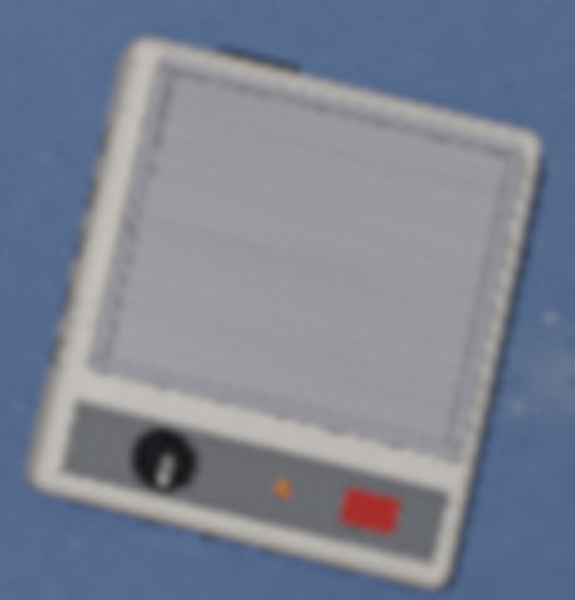

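```bash
python3 - <<'E'
from h import *
def T(x,y,z): return onz('top',225+(x+.5)/4.4-.5,195+(y+.5)/4.4-.5,z)
for nm,x,y,z in [('base far L',86,38,.018),('base far R',229,39,.018),('base near R',219,459,.018),('tongue end L',121,553,.018),('tongue end R',172,556,.018),('chute top FL',78,274,.062),('chute top NL',72,455,.062),('chute FR',187,273,.062),('chute NR',180,456,.062),('knobtop',144,98,.066)]:
    print(nm,T(x,y,z).round(4))
def S(x,y): return 245+(x+.5)/5-.5,255+(y+.5)/5-.5
def Tp(x,y): return 225+(x+.5)/4.4-.5,195+(y+.5)/4.4-.5
print(tri(S(165,65),Tp(143,96)))
for nm,x,y,z in [('tongue end near',693,355,.018),('tongue end far',707,313,.018),('base front near',540,385,.0),('base back near',47,232,0),('base front near top',543,347,.018),('base back near top',47,200,.018),('knob',165,65,.066)]:
    print(nm,onz('side',*S(x,y),z).round(4))
def P(x,y): return 395+(x+.5)/5-.5,230+(y+.5)/5-.5
c=[onz('top',*P(*q),.040) for q in [(162,68),(522,150),(458,458),(90,370)]]
print(np.array(c).round(4),np.mean(c,0).round(4),[np.linalg.norm(c[i]-c[i-1]).round(4) for i in range(4)])
c=np.array(c);d=c[0]-c[3]+c[1]-c[2];print(np.degrees(np.arctan2(d[1],d[0])))
o=robot.observe();print(o['tool_pos'],o['tool_rot'])
from scipy.spatial.transform import Rotation as Ro
print(Ro.from_euler('xyz',o['tool_rot']).as_matrix().round(3))
E
```

```text
base far L [0.7005 0.1914 0.018 ]
base far R [0.7    0.1297 0.018 ]
base near R [0.5203 0.1322 0.018 ]
tongue end L [0.4808 0.1731 0.018 ]
tongue end R [0.4796 0.1516 0.018 ]
chute top FL [0.5951 0.1858 0.062 ]
chute top NL [0.522 0.187 0.062]
chute FR [0.5955 0.1415 0.062 ]
chute NR [0.5218 0.1434 0.062 ]
knobtop [0.6666 0.1594 0.066 ]
(array([0.66832651, 0.16062461, 0.05985657]), np.float64(0.00021064433601225208))
tongue end near [0.478  0.1775 0.018 ]
tongue end far [0.479  0.1583 0.018 ]
base front near [0.5224 0.1919 0.    ]
base back near [0.6999 0.1919 0.    ]
base front near top [0.5221 0.1927 0.018 ]
base back near top [0.6969 0.1946 0.018 ]
knob [0.6646 0.1672 0.066 ]
[[ 0.622  -0.1486  0.04  ]
 [ 0.5918 -0.2806  0.04  ]
 [ 0.4801 -0.2535  0.04  ]
 [ 0.5121 -0.1203  0.04  ]] [ 0.5515 -0.2008  0.04  ] [np.float64(0.1135), np.float64(0.1354), np.float64(0.115), np.float64(0.137)]
-14.035688110300907
[ 0.19504114 -0.48699715  0.18833285] [-1.71529021  1.569459    1.80709043]
[[-0.     0.372 -0.928]
 [ 0.001 -0.928 -0.372]
 [-1.    -0.001 -0.   ]]
```

```bash
cat >> h.py <<'E'
from scipy.spatial.transform import Rotation as Ro
def go(x,y,z,jawdeg=None):
    o=robot.observe();M=Ro.from_euler('xyz',o['tool_rot']).as_matrix()
    d=M.T@(np.array([x,y,z])-o['tool_pos'])/.4
    tw=None
    if jawdeg is not None:
        a=np.degrees(np.arctan2(M[1,1],M[0,1])); e=(jawdeg-a+90)%180-90; tw=-e/60
    print('inc',d.round(4),'twist',tw,'pos',o['tool_pos'].round(4),'t',o['time'],'F',o['contact_force'].round(1),'op',o['opening'].round(4))
E
python3 -c "
from h import *
go(.671,.1605,.11,-90.7)
for a in [(300,158),(240,167),(387,175),(443,171)]: print(onz('top',*a,.0).round(3))"
```

```text
Traceback (most recent call last):
  File "h.py", line 29, in go
    print('inc',d.round(4),'twist',tw,'pos',o['tool_pos'].round(4),'t',o['time'],'F',o['contact_force'].round(1),'op',o['opening'].round(4))
                                                                                                                      ^^^^^^^^^^^^^^^^^^
AttributeError: 'float' object has no attribute 'round'
```

```bash
sed -i "s/o\['opening'\].round(4)/round(o['opening'],4)/" h.py
python3 -c "
from h import *
go(.671,.1605,.11,-90.7)
for a in [(300,158),(240,167),(387,175),(443,171)]: print(onz('top',*a,.0).round(3))"
```

```text
inc [ 0.1976 -1.0603 -1.7062] twist 0.37529252840970384 pos [ 0.195  -0.487   0.1883] t 0.1 F [-0.7  0.5 -0.1] op 0.0921
[0.793 0.087 0.   ]
[0.776 0.204 0.   ]
[ 0.759 -0.082  0.   ]
[ 0.768 -0.192  0.   ]
```

Candidates for "the block": the pink stack in the chute, top (257,278) / side (340,288); the turquoise look-alike, top (200,286); the denture, top (443,171); the red switch, top (467,332). The close crop confirms the pink stack in the chute, with the knob at top (258,217).

{"fn": "move_arm", "kwargs": {"increments": [[0.015,-0.08,-0.13,0.075],[0.03,-0.16,-0.26,0.15],[0.045,-0.24,-0.39,0.225],[0.06,-0.32,-0.52,0.3],[0.075,-0.4,-0.65,0.375]], "gripper": 0}}

```text
time: 0.72
tool_pos: [0.3778, -0.2405, 0.1586]
tool_rot: [-0.035, 1.571, 3.092]
contact_force: [0.4, -1.2, -1.0]
opening: 0.092
```

```bash
python3 -c "
from h import *
go(.671,.1605,.11,-90.7)"
```

```text
inc [ 0.1214 -1.0133 -0.718 ] twist -0.0025538648294850456 pos [ 0.3778 -0.2405  0.1586] t 0.725 F [ 0.4 -1.2 -1. ] op 0.092
```

{"fn": "move_arm", "kwargs": {"increments": [[0.015,-0.126,-0.09,0],[0.03,-0.252,-0.18,0],[0.045,-0.378,-0.27,0],[0.06,-0.504,-0.36,0],[0.075,-0.63,-0.45,0]]}}

```text
time: 1.35
tool_pos: [0.5608, 0.0095, 0.1284]
tool_rot: [0.606, 1.57, -2.547]
contact_force: [-0.1, -0.9, 0.0]
opening: 0.0922
```

```bash
python3 -c "
from h import *
go(.671,.1605,.11,-90.7)"
```

```text
inc [ 0.0459 -0.3808 -0.2709] twist 0.000445063854455204 pos [0.5608 0.0095 0.1284] t 1.35 F [-0.1 -0.9  0. ] op 0.0922
```

{"fn": "move_arm", "kwargs": {"increments": [[0.015,-0.127,-0.09,0],[0.03,-0.254,-0.18,0],[0.046,-0.381,-0.271,0],[0.046,-0.381,-0.271,0]]}}

```text
time: 1.85
tool_pos: [0.6705, 0.1627, 0.1074]
tool_rot: [-0.12, 1.568, 3.014]
contact_force: [-0.1, -0.3, 0.0]
opening: 0.0917
```

```bash
python3 - <<'E'
from h import *
go(.671,.1605,.034,-90.7)
s=robot.read_camera('side')[:,:,::-1];t=robot.read_camera('top')[:,:,::-1]
crop('side',s,225,215,385,335,4.5,'k_side');crop('top',t,200,170,310,330,3.7,'k_top')
E
```

```text
inc [ 0.1835  0.0056 -0.0019] twist 0.004606662705406705 pos [0.6705 0.1627 0.1074] t 1.85 F [-0.1 -0.3  0. ] op 0.0917
```

View pics/k_side.png

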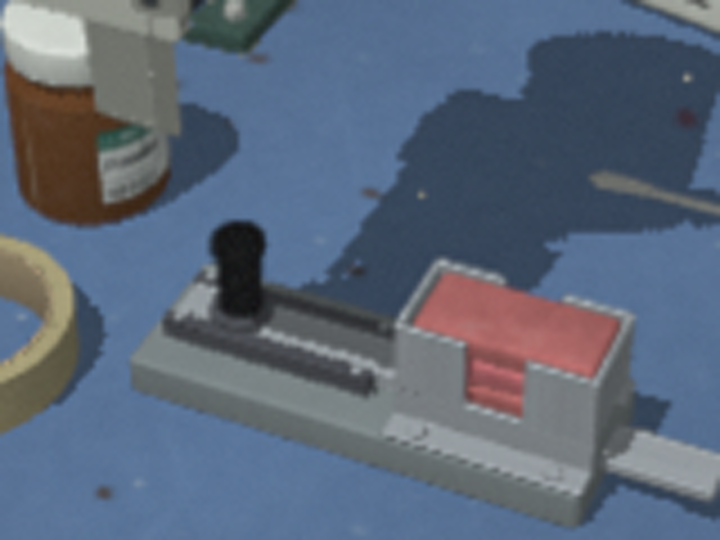

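View pics/k_top.png

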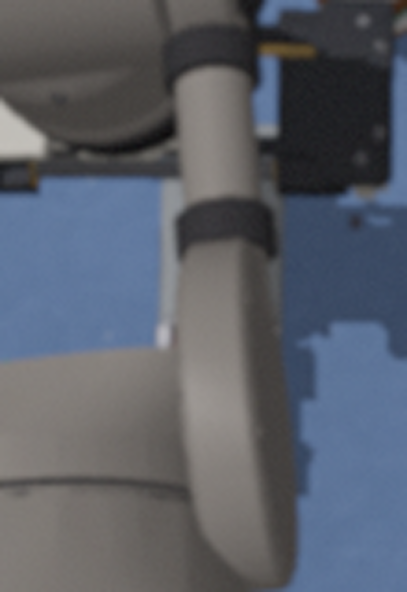

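```bash
python3 - <<'E'
from h import *
for y in(.1145,.1605,.2065): print(proj('side',[.6705,y,.107]))
print(proj('side',[.671,.1605,.066]),proj('side',[.671,.1605,.031]))
s=robot.read_camera('side')[:,:,::-1];crop('side',s,100,80,400,340,2.6,'k2')
E
```

```text
[287.7267463  229.31883928]
[275.05806734 244.33300698]
[261.12031427 260.84386389]
[275.95633879 264.24965495] [276.90092452 280.35561281]
```

View pics/k2.png

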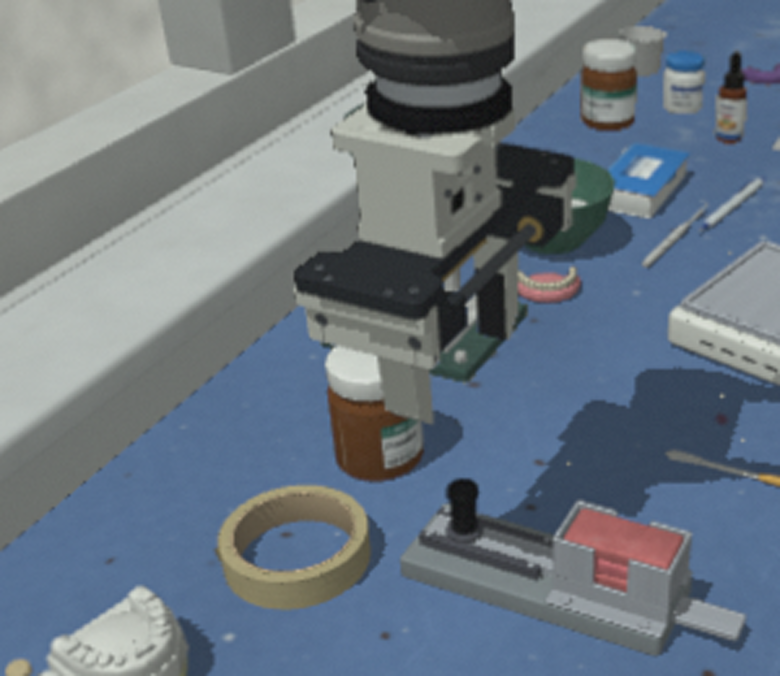

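```bash
python3 - <<'E'
from h import *
for n,u,v,y in[('near R',100+432/2.6,80+423/2.6,.2065),('near L',100+386/2.6,80+410/2.6,.2065),('far',100+497/2.6,80+338/2.6,.1145)]:
    c,d=ray('side',u,v);k=(y-c[1])/d[1];print(n,(c+k*d).round(4))
    k=(.671-c[0])/d[0];print(n,(c+k*d).round(4))
s=robot.read_camera('side')[:,:,::-1];crop('side',s,190,160,320,260,6,'k3')
E
```

```text
near R [0.6594 0.2065 0.1445]
near R [0.671  0.1869 0.1279]
near L [0.6889 0.2065 0.1451]
near L [0.671  0.234  0.1683]
far [0.663  0.1145 0.1471]
far [0.671  0.0985 0.1357]
```

View pics/k3.png

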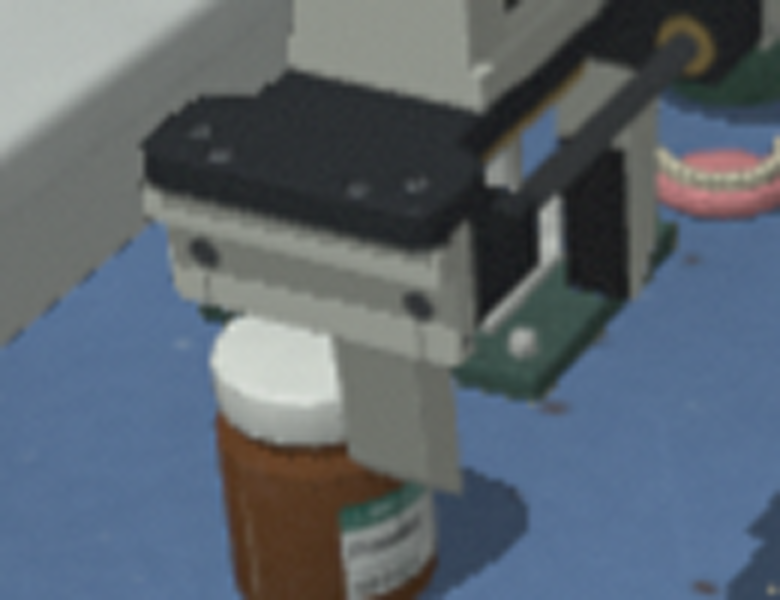

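```bash
python3 - <<'E'
from h import *
P=np.array([.195,-.487,.1883]);yv=np.array([.372,-.928,0])
for s in(-.046,0,.046): print(proj('side',P+s*yv),proj('top',P+s*yv))
s=cv2.imread('pics/side0.png');crop('side',s,560,0,640,80,8,'i3')
E
```

```text
[608.15667751 114.20764766] [647.19616081 527.72017051]
[597.98105358 106.63924126] [673.90985048 514.9804526 ]
[588.5318825   99.59741926] [700.17784721 502.24980177]
```

View pics/i3.png

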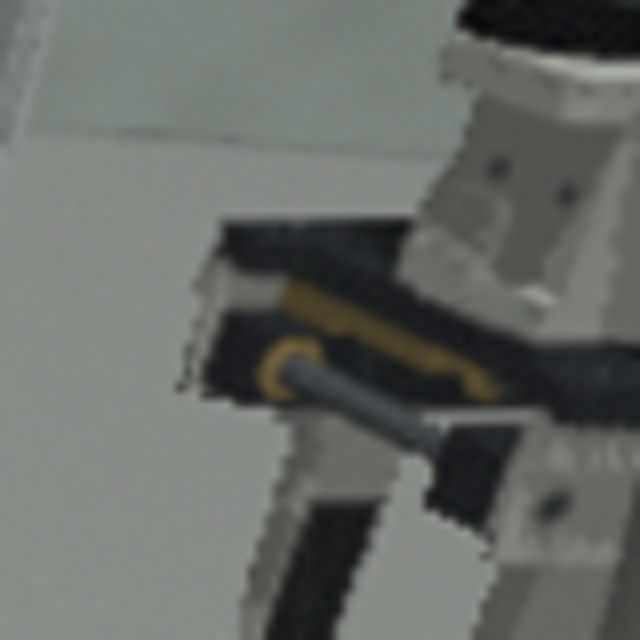

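```bash
python3 - <<'E'
from h import *
s=cv2.imread('pics/side0.png');crop('side',s,560,20,640,140,5,'i4')
E
```

```text
(no output)
```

View pics/i4.png

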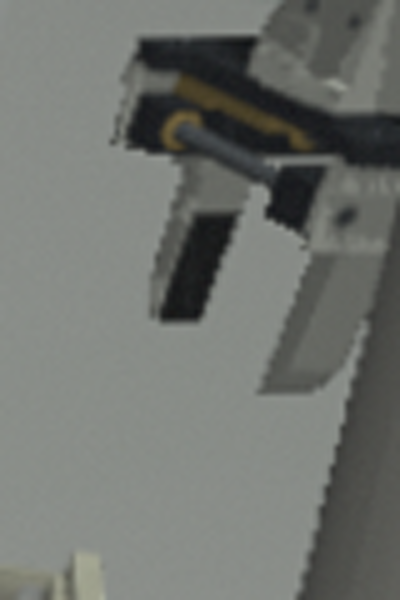

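```bash
python3 - <<'E'
from h import *
P=np.array([.195,-.487,.1883]);yv=np.array([.372,-.928,0])
for h in(.02,.03,.04,.05): print(h,[proj('side',P+s*yv+[0,0,h]).round(1) for s in(-.046,.046)])
E
```

```text
0.02 [array([611.8, 105. ]), array([591.7,  90.9])]
0.03 [array([613.7, 100.3]), array([593.3,  86.4])]
0.04 [array([615.6,  95.6]), array([595. ,  81.9])]
0.05 [array([617.5,  90.7]), array([596.6,  77.4])]
```

{"fn": "move_arm", "kwargs": {"increments": [[0.05,0.006,0,0.004],[0.1,0.006,0,0.004],[0.1,0.006,0,0.004]]}}

```text
time: 2.42
tool_pos: [0.6689, 0.1547, 0.0697]
tool_rot: [0.208, 1.568, -2.952]
contact_force: [-0.1, 0.4, 0.3]
opening: 0.0918
```

```bash
python3 - <<'E'
from h import *
go(.671,.1605,.034,-90.7)
s=robot.read_camera('side')[:,:,::-1];crop('side',s,190,180,330,300,5.5,'k4')
for y in(.1145,.2065): print(proj('side',[.6705,y,.067]),proj('side',[.6705,y,.105]))
E
```

```text
inc [ 0.0891 -0.0147 -0.0053] twist -0.00545409248287972 pos [0.6689 0.1547 0.0697] t 2.425 F [-0.1  0.4  0.3] op 0.0918
[288.45205233 248.41840393] [287.76415453 230.30114798]
[262.75744101 280.78157501] [261.20492443 261.87184042]
```

View pics/k4.png

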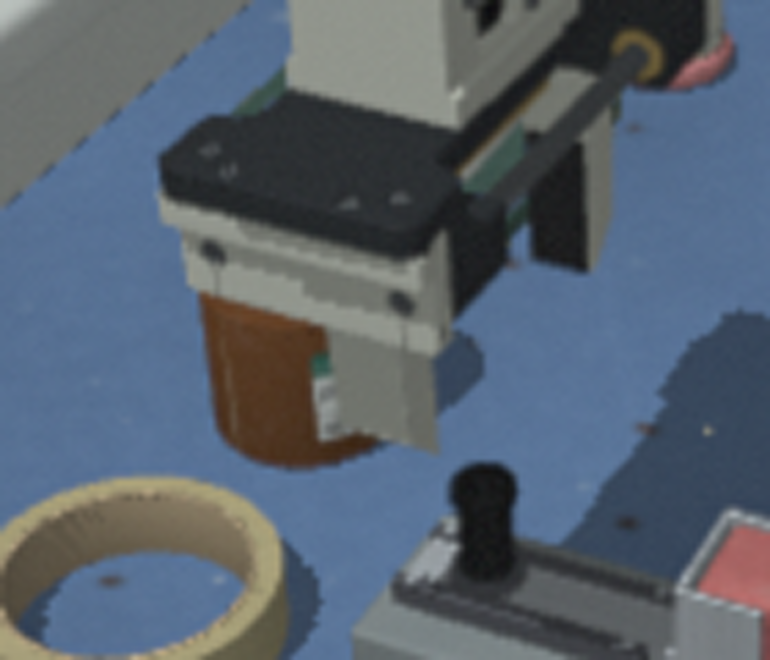

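```bash
python3 - <<'E'
from h import *
from scipy.optimize import least_squares
obs=robot.observe();print(obs['tool_pos'])
M=Ro.from_euler('xyz',obs['tool_rot']).as_matrix();print(M.round(3))
pix={( -.0095,.046):(269.6,262.2),(.0095,-.046):(286.7,226.9),(-.0095,-.046):(296,229.3),(.0095,.065):(250.5,258.5),(-.0095,.065):(263.3,260.5)}
def r(p,k):
    return np.concatenate([proj('side',p+np.array([a,b,0]))-np.array(q) for (a,b),q in list(pix.items())[:k]])
for k in(3,5):
    s=least_squares(r,[.67,.16,.1],args=(k,));print(k,s.x.round(4),s.fun.round(1))
    for b in (1,): 
        s=least_squares(lambda z:r(np.array([obs['tool_pos'][0],obs['tool_pos'][1],z[0]]),k),[.1]);print(s.x,s.fun.round(1))
E
```

```text
[0.66987357 0.15505986 0.07098654]
[[-0.    -0.018 -1.   ]
 [-0.    -1.     0.018]
 [-1.     0.     0.   ]]
3 [0.6573 0.1738 0.1214] [ 0.2 -0.  -0.8 -0.1  0.5  0.1]
[0.10515818] [-0.8 -0.8 -2.3  0.4 -1.4  0.6]
5 [0.6846 0.1265 0.0872] [ 0.  -4.6 -2.2 -1.4 -1.8 -1.4  2.8  3.   0.7  4. ]
[0.11128245] [-1.  -4.  -2.4 -2.6 -1.5 -2.4  0.8  3.8 -0.7  5. ]
```

{"fn": "move_arm", "kwargs": {"increments": [[0.045,-0.014,-0.003,0],[0.09,-0.014,-0.003,0],[0.09,-0.014,-0.003,0]]}}

```text
time: 2.85
tool_pos: [0.6698, 0.1618, 0.0318]
tool_rot: [0.171, 1.566, -2.986]
contact_force: [-0.1, -1.0, -0.3]
opening: 0.0916
```

```bash
python3 - <<'E'
from h import *
go(.671,.1605,-.002,-90.7)
s=robot.read_camera('side')[:,:,::-1];crop('side',s,190,180,330,300,5.5,'k5')
E
```

```text
inc [ 0.0846  0.0031 -0.0034] twist -0.0034410954676350985 pos [0.6698 0.1618 0.0318] t 2.85 F [-0.1 -1.  -0.3] op 0.0916
```

View pics/k5.png

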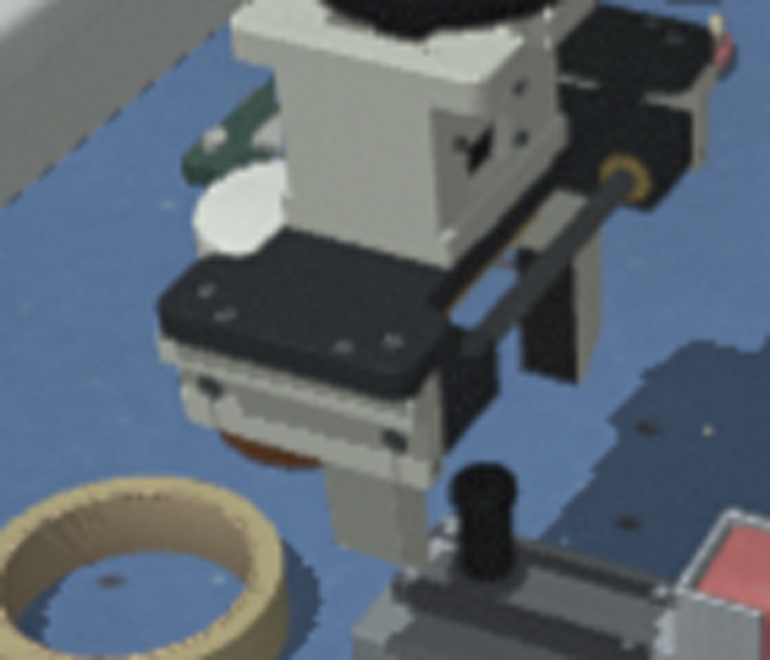

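```bash
python3 - <<'E'
from h import *
for z in(.032,.05,.06,.07): print(z,proj('side',[.661,.207,z]),proj('side',[.68,.115,z]), proj('side',[.661,.115,z]))
E
```

```text
0.032 [269.19295578 299.00927674] [284.08651712 263.06513053] [293.79745391 265.74908771]
0.05 [268.58149857 290.6582288 ] [283.71999204 255.03712764] [293.55498478 257.7003935 ]
0.06 [268.23370267 285.91618337] [283.51186749 250.48695298] [293.41724333 253.13793883]
0.07 [267.8799255  281.09852923] [283.30042741 245.87047779] [293.27726334 248.5085957 ]
```

{"fn": "move_arm", "kwargs": {"increments": [[0.025,0.003,-0.003,-0.003],[0.05,0.003,-0.003,-0.003],[0.075,0.003,-0.003,-0.003],[0.075,0.003,-0.003,-0.003]]}}

```text
time: 3.4
tool_pos: [0.6718, 0.1605, 0.0031]
tool_rot: [0.168, 1.568, -2.987]
contact_force: [0.1, -0.0, 1.0]
opening: 0.0919
```

```bash
python3 - <<'E'
from h import *
go(.671,.1605,-.002,-90.7)
s=robot.read_camera('side')[:,:,::-1];crop('side',s,190,200,330,320,5.5,'k6')
E
```

```text
inc [0.0127 0.0001 0.0021] twist -0.0007635099176485009 pos [0.6718 0.1605 0.0031] t 3.4 F [ 0.1 -0.   1. ] op 0.0919
```

View pics/k6.png

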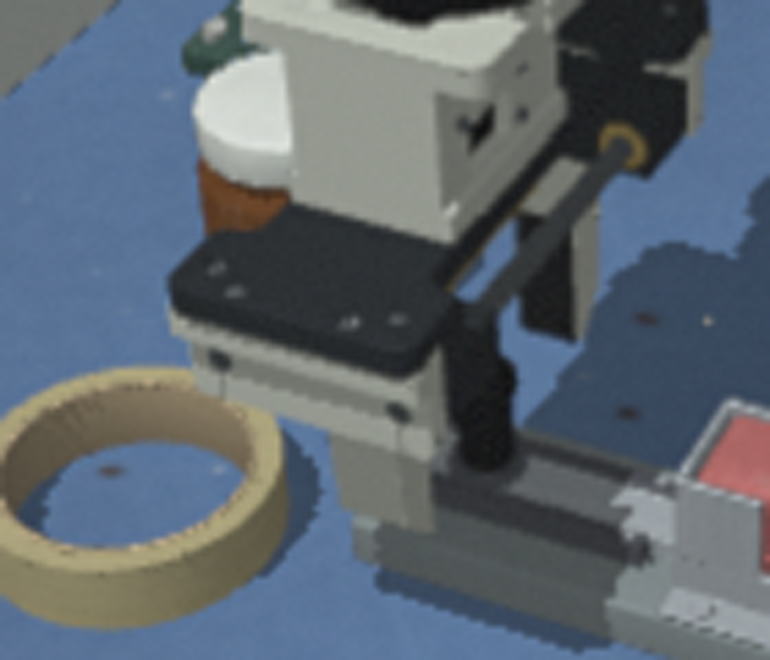

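```bash
python3 - <<'E'
from h import *
t=robot.read_camera('top')[:,:,::-1];crop('top',t,150,100,350,300,4,'t6')
s=robot.read_camera('side')[:,:,::-1];crop('side',s,210,220,310,310,8,'k7')
for z in (.069,.1): print([proj('top',[.671,.1605+a,z]).round(1) for a in(-.095,-.065,.065,.095)])
E
```

```text
[array([309.7, 214.1]), array([292.9, 214.2]), array([220.3, 214.2]), array([203.7, 214.3])]
[array([309.2, 211.2]), array([291.8, 211.2]), array([216.6, 211.3]), array([199.3, 211.3])]
```

View pics/t6.png

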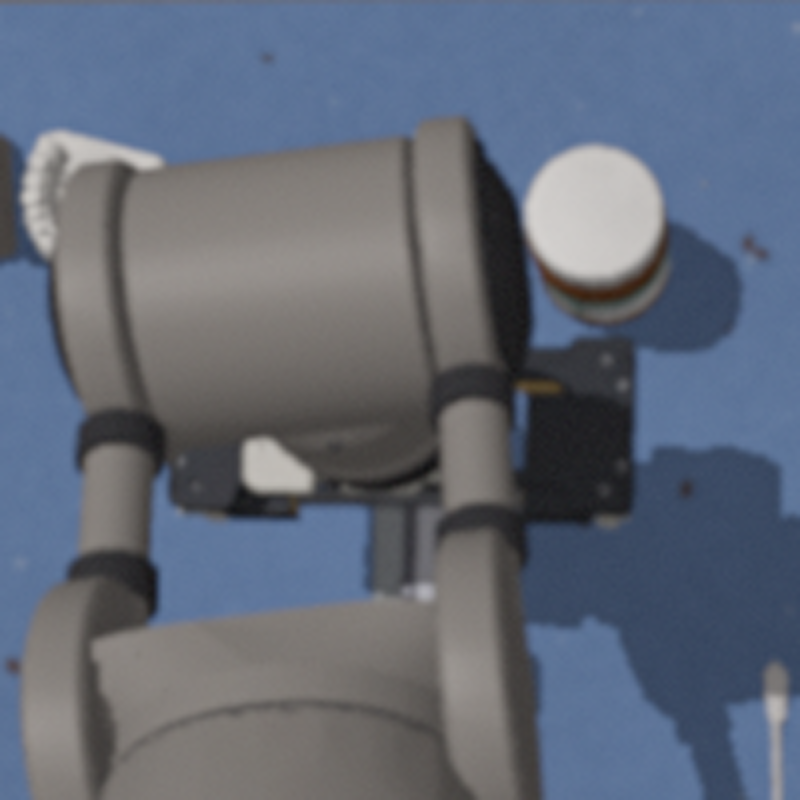

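View pics/k7.png

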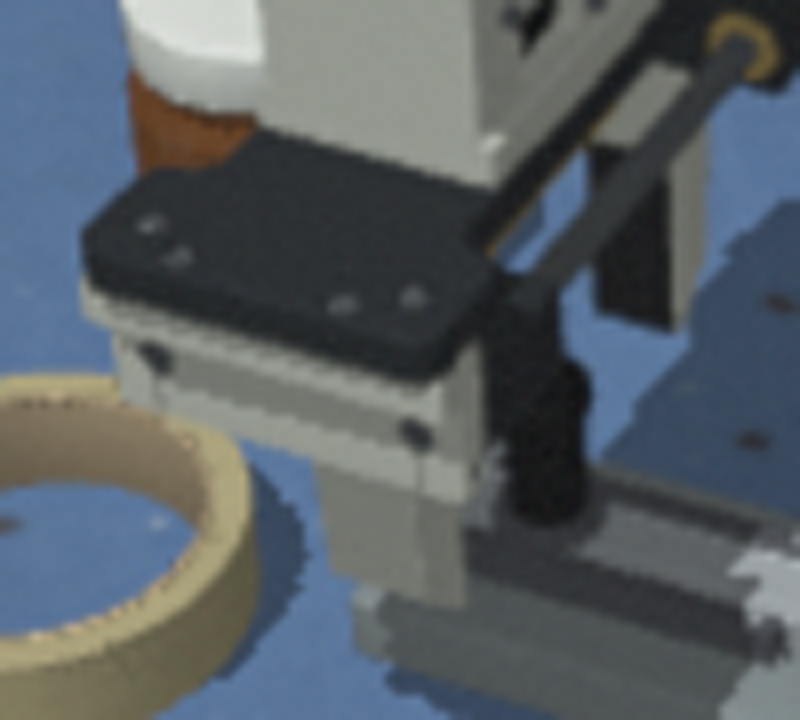

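{"fn": "move_arm", "kwargs": {"increments": [[0.01,0,0,0],[0.01,0,0,0],[0.01,0,0,0],[0.01,0,0,0]], "gripper": 1, "squeeze": 15}}

```text
time: 4.05
tool_pos: [0.6728, 0.1607, 0.0006]
tool_rot: [2.811, 1.571, -0.344]
contact_force: [-0.2, 0.2, -0.4]
opening: 0.0564
```

```bash
python3 - <<'E'
from h import *
go(.621,.1605,-.002,-90.7)
s=robot.read_camera('side')[:,:,::-1];crop('side',s,210,220,310,310,8,'k8')
E
```

```text
inc [0.0065 0.0021 0.1294] twist -0.0006927979707526787 pos [6.728e-01 1.607e-01 6.000e-04] t 4.05 F [-0.2  0.2 -0.4] op 0.0564
```

View pics/k8.png

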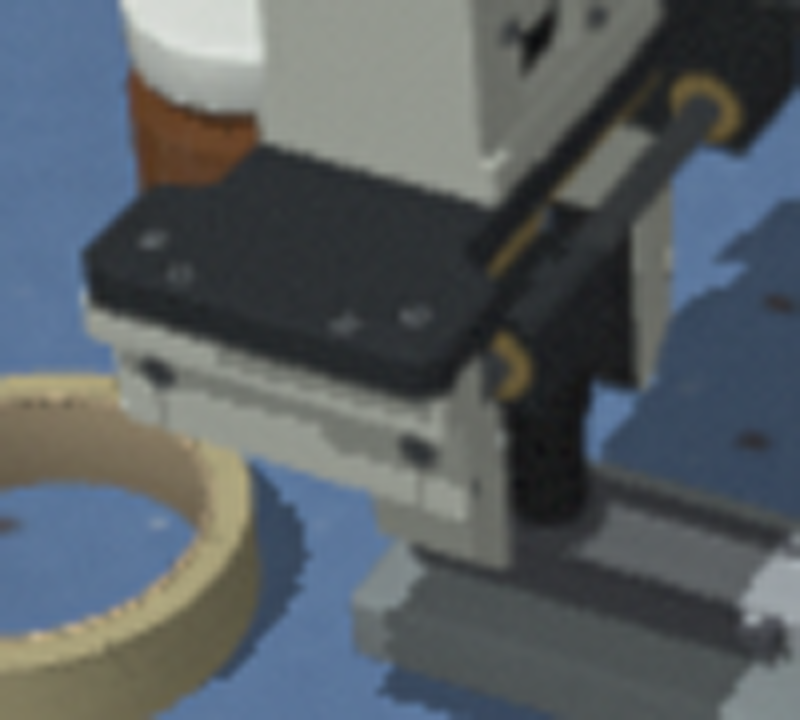

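{"fn": "move_arm", "kwargs": {"increments": [[0.003,0.002,0,0],[0.003,0.002,0,0],[0.003,0.002,0,0],[0.003,0.002,0,0],[0.003,0.002,0,0]]}}

```text
time: 4.72
tool_pos: [0.6727, 0.1624, -0.0007]
tool_rot: [-1.772, 1.568, 1.357]
contact_force: [0.4, 7.2, -0.1]
opening: 0.0164
```

```bash
python3 - <<'E'
from h import *
go(.621,.1605,-.002,-90.7)
s=robot.read_camera('side')[:,:,::-1];crop('side',s,210,220,310,310,8,'k9')
E
```

```text
inc [0.0032 0.0064 0.1292] twist -0.00027985535015062624 pos [ 0.6727  0.1624 -0.0007] t 4.725 F [ 0.4  7.2 -0.1] op 0.0164
```

View pics/k9.png

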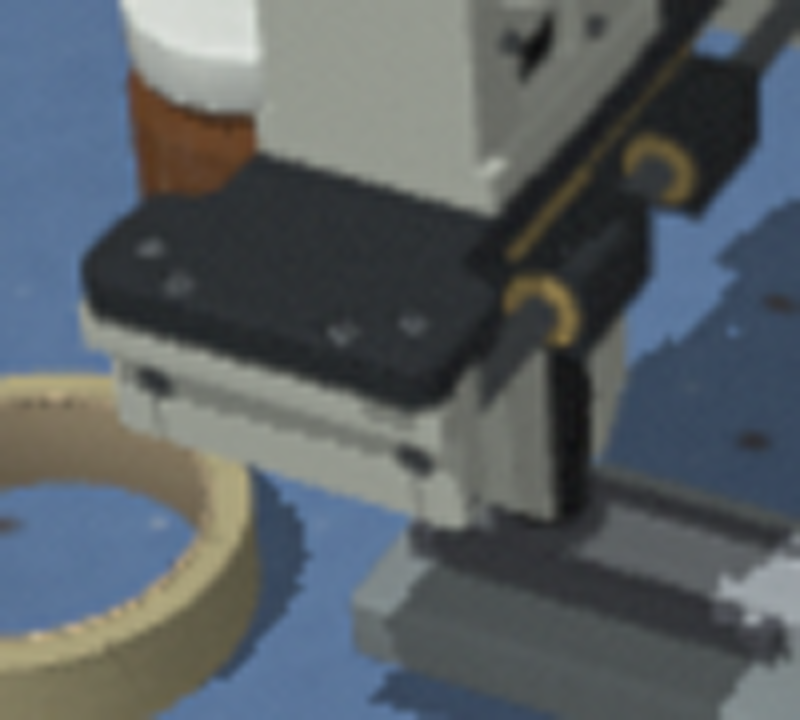

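{"fn": "move_arm", "kwargs": {"increments": [[0,-0.003,0.02,0],[0,-0.003,0.045,0],[0,-0.003,0.07,0],[0,-0.003,0.095,0],[0,-0.003,0.12,0]]}}

```text
time: 5.4
tool_pos: [0.625, 0.1626, -0.0006]
tool_rot: [-2.607, 1.568, 0.521]
contact_force: [16.0, 5.8, -5.1]
opening: 0.0169
```

```bash
python3 - <<'E'
from h import *
go(.621,.1605,-.002,-90.7)
s=robot.read_camera('side')[:,:,::-1];crop('side',s,245,230,405,340,5,'p1')
E
```

```text
inc [0.0034 0.0054 0.01  ] twist -0.0007358736409827316 pos [ 6.250e-01  1.626e-01 -6.000e-04] t 5.4 F [16.   5.8 -5.1] op 0.0169
```

View pics/p1.png

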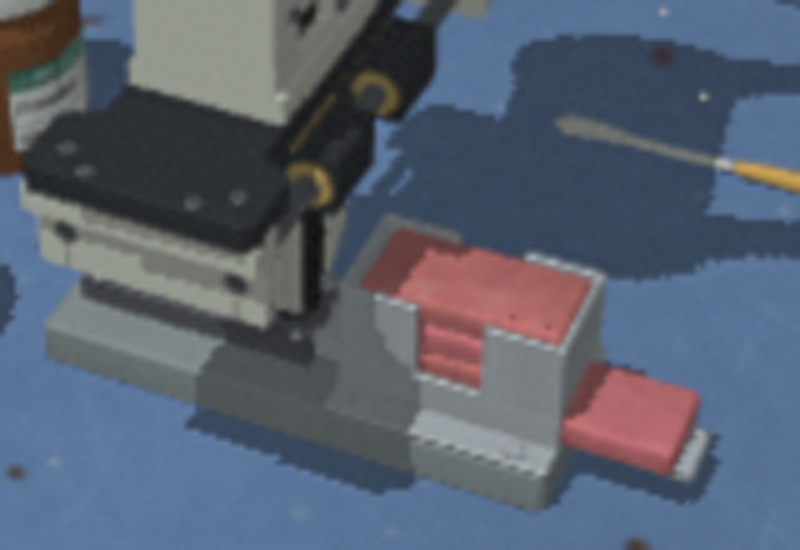

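{"fn": "move_arm", "kwargs": {"increments": [[0,0,-0.025,0],[0,0,-0.05,0],[0,0,-0.075,0],[0,0,-0.1,0],[0,0,-0.123,0]]}}

```text
time: 6.08
tool_pos: [0.6738, 0.1623, -0.0006]
tool_rot: [-1.044, 1.569, 2.085]
contact_force: [-2.3, 6.6, 0.3]
opening: 0.0165
```

```bash
python3 - <<'E'
from h import *
go(.671,.1605,-.002,-90.7)
s=robot.read_camera('side')[:,:,::-1];crop('side',s,245,230,405,340,5,'p2')
E
```

```text
inc [0.0034 0.0047 0.0068] twist -0.0004690433869759166 pos [ 6.738e-01  1.623e-01 -6.000e-04] t 6.075 F [-2.3  6.6  0.3] op 0.0165
```

View pics/p2.png

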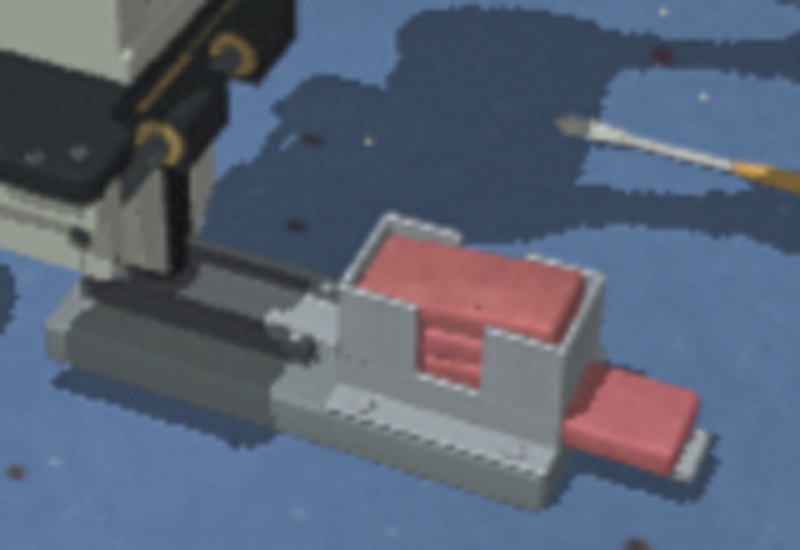

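{"fn": "move_arm", "kwargs": {"increments": [[0,0,-0.006,0],[0,0,-0.01,0],[0,0,-0.01,0]]}}

```text
time: 6.5
tool_pos: [0.6745, 0.1623, -0.0008]
tool_rot: [-0.125, 1.564, 3.004]
contact_force: [-10.7, 5.9, 6.5]
opening: 0.0162
```

{"fn": "move_arm", "kwargs": {"increments": [[0,0,-0.006,0],[0,0,-0.004,0],[-0.05,0,-0.004,0],[-0.18,0,-0.004,0],[-0.18,0,-0.004,0]], "gripper": 0}}

```text
time: 7.12
tool_pos: [0.6834, 0.1611, 0.0784]
tool_rot: [-3.034, 1.559, 0.095]
contact_force: [-0.7, 0.4, 0.4]
opening: 0.0622
```

```bash
python3 - <<'E'
from h import *
go(.47,.163,.04,-90.7)
def S(x,y): return 245+(x+.5)/5-.5,230+(y+.5)/5-.5
for q in [(697,397),(672,440),(597,366),(566,412)]: print(onz('side',*S(*q),.029).round(4))
s=robot.read_camera('side')[:,:,::-1];crop('side',s,245,230,405,340,5,'p3')
E
```

```text
inc [0.0898 0.0024 0.5345] twist -0.0009680137124919478 pos [0.6834 0.1611 0.0784] t 7.125 F [-0.7  0.4  0.4] op 0.0622
[0.4848 0.1531 0.029 ]
[0.4867 0.1744 0.029 ]
[0.5185 0.1522 0.029 ]
[0.521  0.1758 0.029 ]
```

View pics/p3.png

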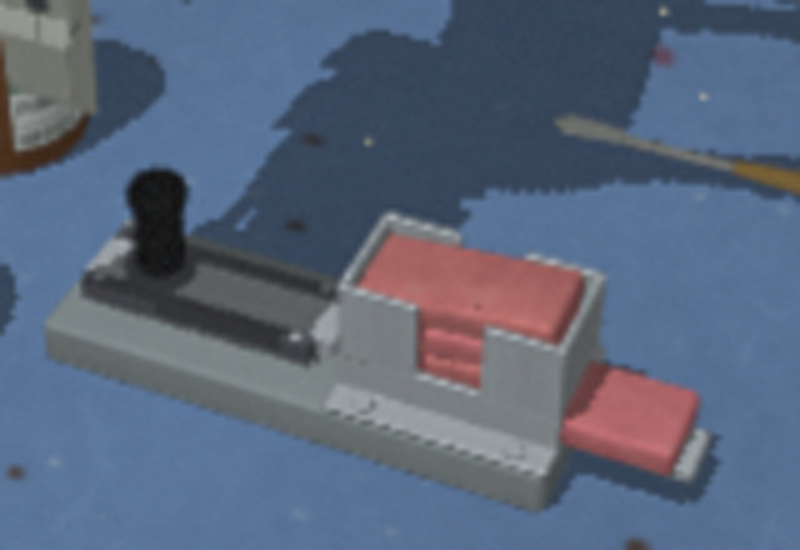

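{"fn": "move_arm", "kwargs": {"increments": [[0,0,0.14,0],[0,0.001,0.28,0],[0,0.002,0.42,0],[0.04,0.002,0.534,0],[0.09,0.002,0.534,0]], "gripper": 0}}

```text
time: 7.8
tool_pos: [0.4621, 0.1628, 0.0352]
tool_rot: [0.244, 1.568, -2.909]
contact_force: [1.2, 0.3, 0.1]
opening: 0.0916
```

```bash
python3 - <<'E'
from h import *
go(.47,.163,-.03,-90.7)
s=robot.read_camera('side')[:,:,::-1];crop('side',s,245,210,435,340,4.2,'p4')
E
```

```text
inc [ 0.163  -0.0009 -0.0202] twist 0.0003123143719006312 pos [0.4621 0.1628 0.0352] t 7.8 F [1.2 0.3 0.1] op 0.0916
```

View pics/p4.png

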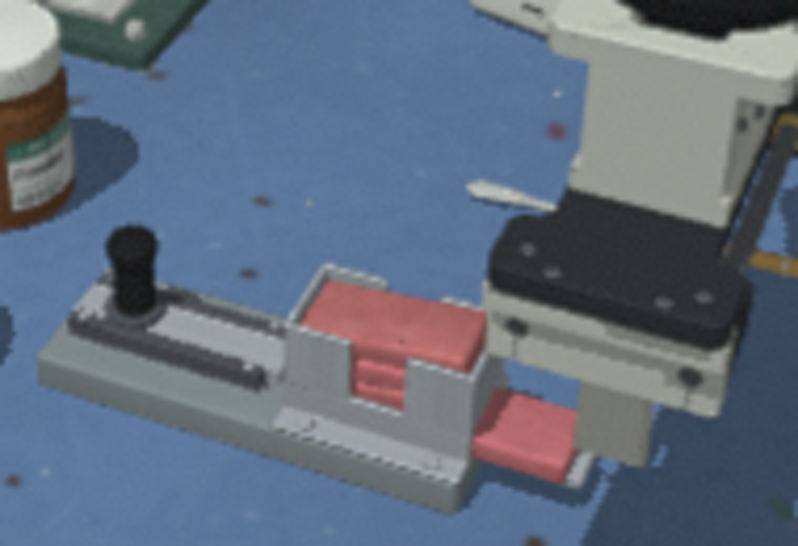

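{"fn": "move_arm", "kwargs": {"increments": [[0.04,0,-0.01,0],[0.08,0,-0.01,0],[0.12,0,-0.01,0],[0.13,0,-0.01,0],[0.13,0,-0.01,0]]}}

```text
time: 8.48
tool_pos: [0.4704, 0.1628, -0.0169]
tool_rot: [0.775, 1.571, -2.379]
contact_force: [0.2, 1.4, 0.3]
opening: 0.0919
```

{"fn": "move_arm", "kwargs": {"increments": [[0.005,0,0,0],[0.01,0,0,0],[0.015,0,0,0],[0.02,0,0,0],[0.025,0,0,0]]}}

```text
time: 9.1
tool_pos: [0.4699, 0.1629, -0.0268]
tool_rot: [2.329, 1.571, -0.825]
contact_force: [0.3, -0.3, -1.1]
opening: 0.0918
```

{"fn": "move_arm", "kwargs": {"increments": [[0.004,0,0,0],[0.008,0,0,0],[0.012,0,0,0],[0.015,0,0,0],[0.017,0,0,0]]}}

```text
time: 9.72
tool_pos: [0.4699, 0.1629, -0.0336]
tool_rot: [0.908, 1.571, -2.247]
contact_force: [-0.3, -0.3, -0.4]
opening: 0.0915
```

```bash
python3 - <<'E'
from h import *
go(.501,.163,-.016,-90.7)
s=robot.read_camera('side')[:,:,::-1];crop('side',s,295,230,435,340,5.5,'p5')
E
```

```text
inc [-0.044  -0.0014 -0.0778] twist -0.0006921121034752768 pos [ 0.4699  0.1629 -0.0336] t 9.725 F [-0.3 -0.3 -0.4] op 0.0915
```

View pics/p5.png

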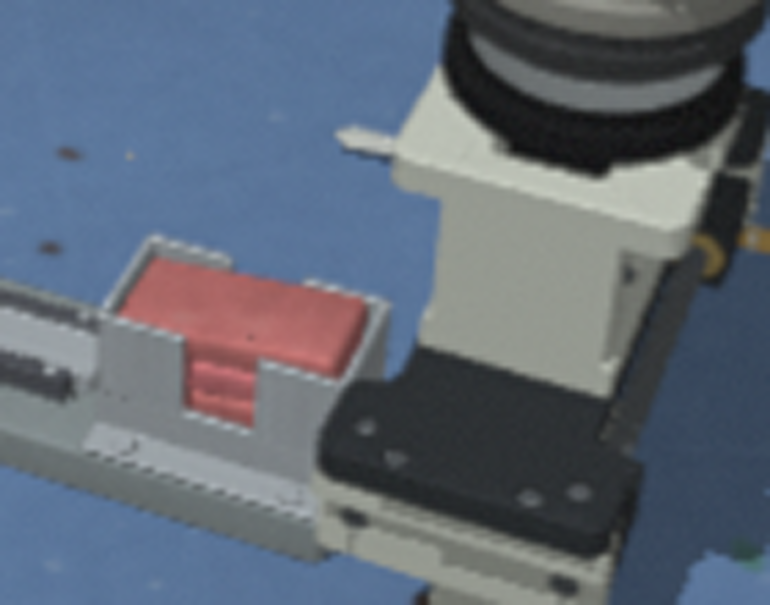

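{"fn": "move_arm", "kwargs": {"increments": [[0.003,0,0,0],[0.006,0,0,0],[0.009,0,0,0],[0.011,0,0,0],[0.011,0,0,0]]}}

```text
time: 10.4
tool_pos: [0.4699, 0.1629, -0.0376]
tool_rot: [2.015, 1.571, -1.14]
contact_force: [-1.3, -0.7, 4.4]
opening: 0.0923
```

```bash
python3 - <<'E'
from h import *
go(.501,.163,-.016,-90.7)
s=robot.read_camera('side')[:,:,::-1];crop('side',s,335,280,435,370,7,'p6')
E
```

```text
inc [-0.0539 -0.0014 -0.0778] twist -0.0007357544179536527 pos [ 0.4699  0.1629 -0.0376] t 10.4 F [-1.3 -0.7  4.4] op 0.0923
```

View pics/p6.png

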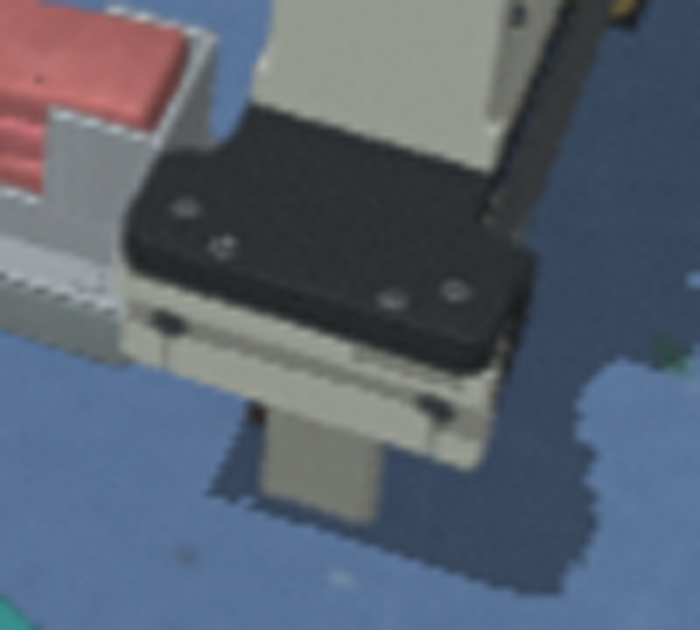

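{"fn": "move_arm", "kwargs": {"increments": [[-0.04,-0.001,0,0],[-0.05,-0.001,-0.03,0],[-0.05,-0.001,-0.06,0],[-0.05,-0.001,-0.077,0],[-0.05,-0.001,-0.077,0]]}}

```text
time: 11.08
tool_pos: [0.501, 0.1627, -0.0185]
tool_rot: [0.345, 1.57, -2.809]
contact_force: [0.3, -0.6, -0.6]
opening: 0.0918
```

```bash
python3 - <<'E'
from h import *
go(.501,.163,-.0173,-90.7)
s=robot.read_camera('side')[:,:,::-1];crop('side',s,305,270,425,360,6,'p7')
E
```

```text
inc [-0.003  -0.0007  0.    ] twist -0.0009866965722522992 pos [ 0.501   0.1627 -0.0185] t 11.075 F [ 0.3 -0.6 -0.6] op 0.0918
```

View pics/p7.png

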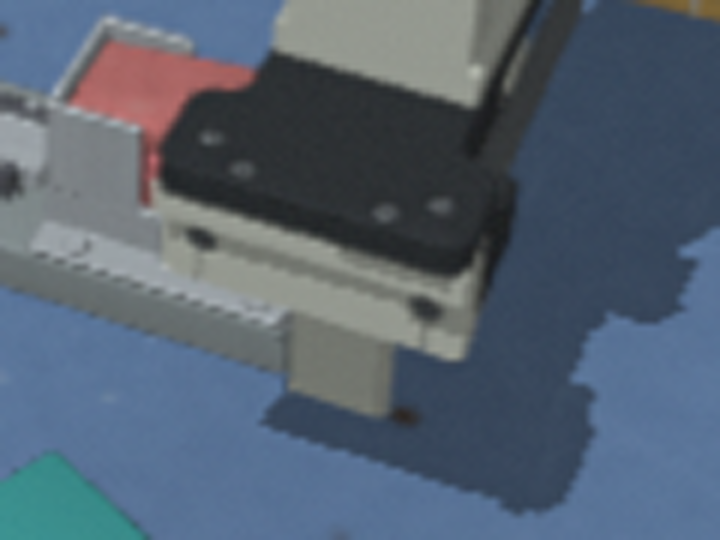

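{"fn": "move_arm", "kwargs": {"increments": [[-0.003,0,0,0],[-0.003,0,0,0],[-0.003,0,0,0],[-0.003,0,0,0],[-0.003,0,0,0]], "gripper": 1, "squeeze": 12}}

```text
time: 11.75
tool_pos: [0.5007, 0.1629, -0.0167]
tool_rot: [1.602, 1.571, -1.552]
contact_force: [0.7, -0.1, -0.8]
opening: 0.0467
```

{"fn": "move_arm", "kwargs": {"increments": [[0,0,0,0],[0,0,0,0],[0,0,0,0],[0,0,0,0]]}}

```text
time: 12.25
tool_pos: [0.5007, 0.1629, -0.0167]
tool_rot: [1.978, 1.571, -1.176]
contact_force: [-0.1, 0.3, -0.5]
opening: 0.0317
```

```bash
python3 - <<'E'
from h import *
go(.44,.163,-.0173,-90.7)
s=robot.read_camera('side')[:,:,::-1];crop('side',s,305,250,425,340,6,'p8')
E
```

```text
inc [0.0015 0.0017 0.1518] twist -0.0006979858720124336 pos [ 0.5007  0.1629 -0.0167] t 12.25 F [-0.1  0.3 -0.5] op 0.0317
```

View pics/p8.png

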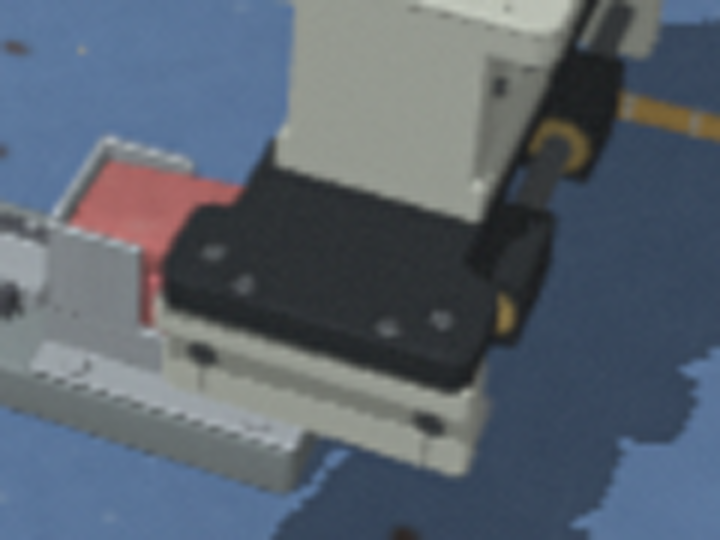

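{"fn": "move_arm", "kwargs": {"increments": [[0,0,0.025,0],[0,0,0.055,0],[0,0,0.085,0],[0,0,0.115,0],[0,0,0.14,0]]}}

```text
time: 12.92
tool_pos: [0.4436, 0.1636, -0.0167]
tool_rot: [0.476, 1.57, -2.678]
contact_force: [-0.8, 0.2, 0.1]
opening: 0.032
```

```bash
python3 - <<'E'
from h import *
go(.44,.163,-.0173,-90.7)
s=robot.read_camera('side')[:,:,::-1];crop('side',s,255,240,445,360,4.2,'p9')
E
```

```text
inc [0.0016 0.0017 0.009 ] twist -0.0005071089420601046 pos [ 0.4436  0.1636 -0.0167] t 12.925 F [-0.8  0.2  0.1] op 0.032
```

View pics/p9.png

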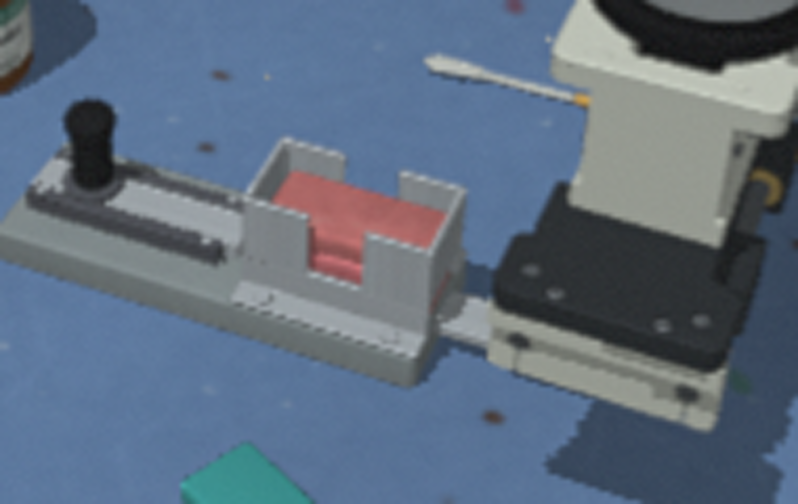

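{"fn": "move_arm", "kwargs": {"increments": [[-0.05,0,0.005,0],[-0.12,0,0.01,0],[-0.2,0,0.01,0],[-0.24,0.06,0.01,0],[-0.24,0.18,0.01,0.05]]}}

```text
time: 13.6
tool_pos: [0.4409, 0.0919, 0.0807]
tool_rot: [-3.022, 1.567, 0.056]
contact_force: [1.1, -0.2, -0.7]
opening: 0.0313
```

```bash
python3 - <<'E'
from h import *
go(.5333,-.1962,.08,-104)
s=robot.read_camera('side')[:,:,::-1];crop('side',s,265,190,505,360,3.3,'q1')
E
```

```text
inc [ 0.0025  0.7041 -0.2762] twist 0.17271653028600983 pos [0.4409 0.0919 0.0807] t 13.6 F [ 1.1 -0.2 -0.7] op 0.0313
```

View pics/q1.png

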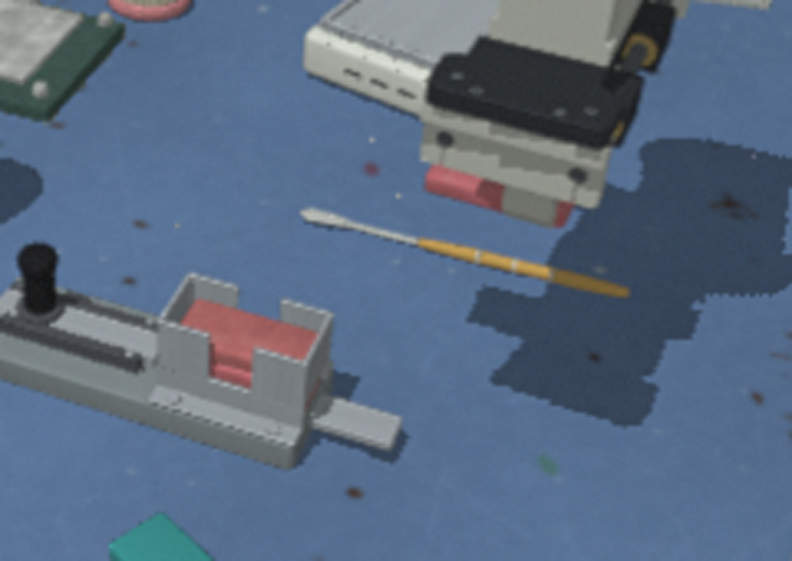

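{"fn": "move_arm", "kwargs": {"increments": [[0,0.14,-0.055,0.035],[0,0.28,-0.11,0.07],[0,0.42,-0.165,0.1],[0,0.56,-0.22,0.135],[0,0.704,-0.276,0.173]]}}

```text
time: 14.28
tool_pos: [0.5318, -0.1984, 0.0792]
tool_rot: [-1.503, 1.571, 1.39]
contact_force: [1.1, 0.3, -0.2]
opening: 0.0317
```

```bash
python3 - <<'E'
from h import *
go(.5333,-.1962,.03,-104)
s=robot.read_camera('side')[:,:,::-1];crop('side',s,335,130,475,240,5.5,'q2')
t=robot.read_camera('top')[:,:,::-1];crop('top',t,390,220,520,350,4.5,'q2t')
E
```

```text
inc [ 0.1231 -0.0062 -0.0023] twist -0.0034893374137437167 pos [ 0.5318 -0.1984  0.0792] t 14.275 F [ 1.1  0.3 -0.2] op 0.0317
```

View pics/q2.png

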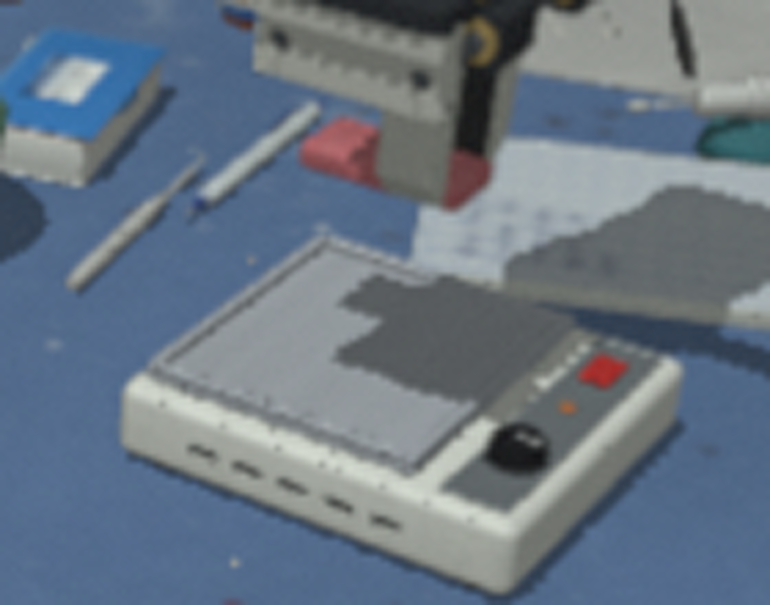

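View pics/q2t.png

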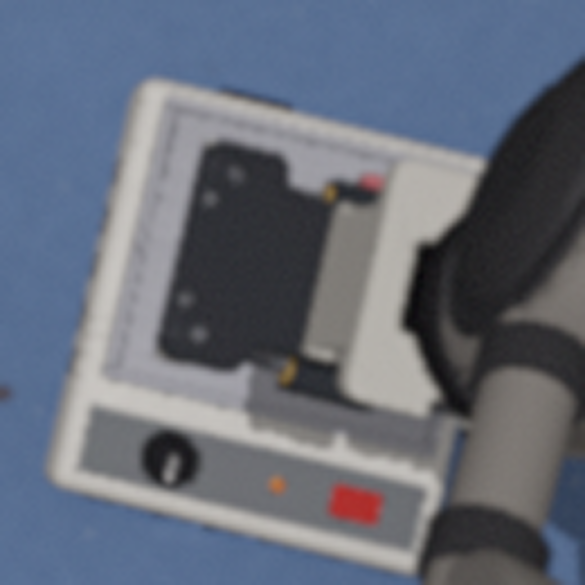

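{"fn": "move_arm", "kwargs": {"increments": [[0.04,-0.006,-0.002,0],[0.08,-0.006,-0.002,0],[0.12,-0.006,-0.002,0],[0.155,-0.006,-0.002,0],[0.155,-0.006,-0.002,0]]}}

```text
time: 15.0
tool_pos: [0.5321, -0.1936, 0.0159]
tool_rot: [-0.214, 1.568, 2.681]
contact_force: [-0.0, -0.6, -0.3]
opening: 0.0317
```

```bash
python3 - <<'E'
from h import *
go(.5333,-.1962,.0053,-104)
s=robot.read_camera('side')[:,:,::-1];crop('side',s,335,150,475,260,5.5,'q3')
E
```

```text
inc [ 0.0265  0.0056 -0.0046] twist -0.0015435862235529878 pos [ 0.5321 -0.1936  0.0159] t 15.0 F [-0.  -0.6 -0.3] op 0.0317
```

View pics/q3.png

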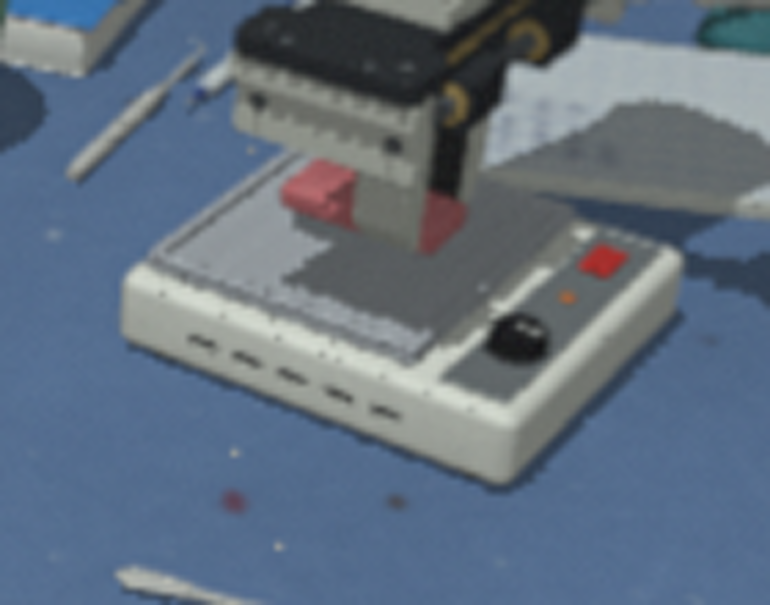

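{"fn": "move_arm", "kwargs": {"increments": [[0.006,0.003,-0.002,0],[0.012,0.003,-0.003,0],[0.017,0.003,-0.003,0],[0.02,0.003,-0.003,0],[0.02,0.003,-0.003,0]]}}

```text
time: 15.68
tool_pos: [0.5337, -0.1958, 0.0093]
tool_rot: [0.017, 1.571, 2.912]
contact_force: [-0.3, -0.2, -0.0]
opening: 0.0322
```

{"fn": "move_arm", "kwargs": {"increments": [[0.002,0,0,0],[0.004,0,0,0],[0.006,0,0,0],[0.006,0,0,0]]}}

```text
time: 16.18
tool_pos: [0.5337, -0.1958, 0.0068]
tool_rot: [0.096, 1.571, 2.991]
contact_force: [0.7, 0.8, -0.3]
opening: 0.0317
```

{"fn": "move_arm", "kwargs": {"increments": [[0.001,0,0,0],[0.002,0,0,0],[0.003,0,0,0],[0.004,0,0,0],[0.004,0,0,0]]}}

```text
time: 16.8
tool_pos: [0.5338, -0.1959, 0.0053]
tool_rot: [2.108, 1.571, -1.28]
contact_force: [-0.2, -0.4, 0.2]
opening: 0.0316
```

{"fn": "move_arm", "kwargs": {"increments": [[0.001,0,0,0],[0.002,0,0,0],[0.003,0,0,0],[0.004,0,0,0],[0.004,0,0,0]]}}

```text
time: 17.42
tool_pos: [0.534, -0.196, 0.0051]
tool_rot: [2.752, 1.57, -0.636]
contact_force: [-3.7, 2.0, 9.9]
opening: 0.0312
```

```bash
python3 - <<'E'
from h import *
go(.5333,-.1962,.0053,-104)
s=robot.read_camera('side')[:,:,::-1];crop('side',s,365,165,445,225,9,'q4')
E
```

```text
inc [-0.0005  0.001   0.0015] twist -0.0018247692891248354 pos [ 0.534  -0.196   0.0051] t 17.425 F [-3.7  2.   9.9] op 0.0312
```

View pics/q4.png

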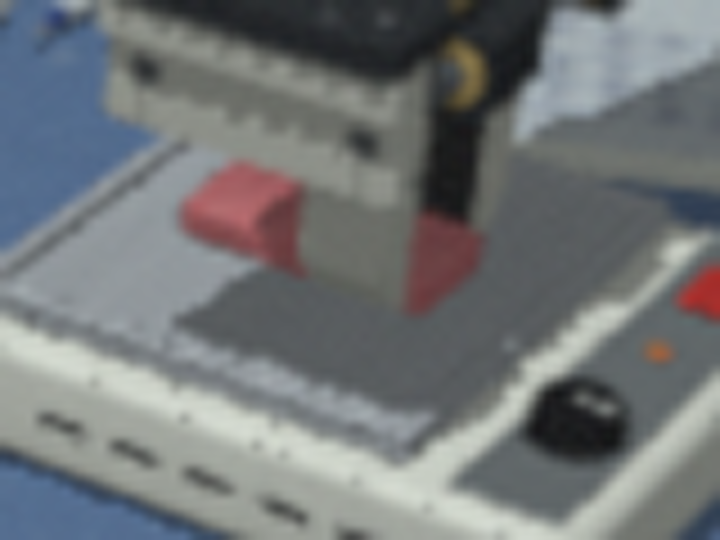

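{"fn": "move_arm", "kwargs": {"increments": [[-0.001,0,0,0],[-0.002,0,0,0],[-0.002,0,0,0]]}}

```text
time: 17.85
tool_pos: [0.534, -0.1959, 0.0051]
tool_rot: [2.821, 1.57, -0.567]
contact_force: [-1.5, 0.6, 7.5]
opening: 0.032
```

{"fn": "move_arm", "kwargs": {"increments": [[0,0,0,0],[0,0,0,0],[0,0,0,0],[0,0,0,0]], "gripper": 0.45}}

```text
time: 18.35
tool_pos: [0.5337, -0.1959, 0.0044]
tool_rot: [0.188, 1.571, 3.083]
contact_force: [-0.3, -0.1, 0.0]
opening: 0.0505
```

{"fn": "move_arm", "kwargs": {"increments": [[-0.03,0,0,0],[-0.1,0,0,0],[-0.2,0,0,0],[-0.3,0,0.1,0],[-0.3,0,0.25,0]]}}

```text
time: 18.98
tool_pos: [0.4386, -0.1728, 0.1281]
tool_rot: [2.835, 1.562, -0.553]
contact_force: [-0.3, -0.4, -0.2]
opening: 0.0504
```

```bash
python3 - <<'E'
from h import *
go(.5333,-.1962,.0053,-104)
s=robot.read_camera('side')[:,:,::-1];crop('side',s,245,150,485,340,3.3,'q5')
t=robot.read_camera('top')[:,:,::-1];crop('top',t,220,140,520,350,2.6,'q5t')
E
```

```text
inc [ 0.3089 -0.0016 -0.2413] twist -0.0015270379749293757 pos [ 0.4386 -0.1728  0.1281] t 18.975 F [-0.3 -0.4 -0.2] op 0.0504
```

View pics/q5.png

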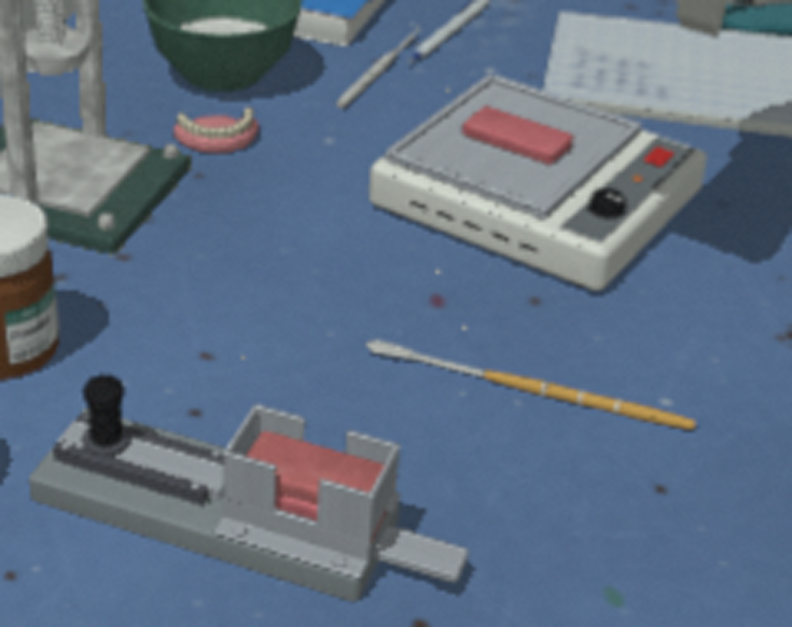

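View pics/q5t.png

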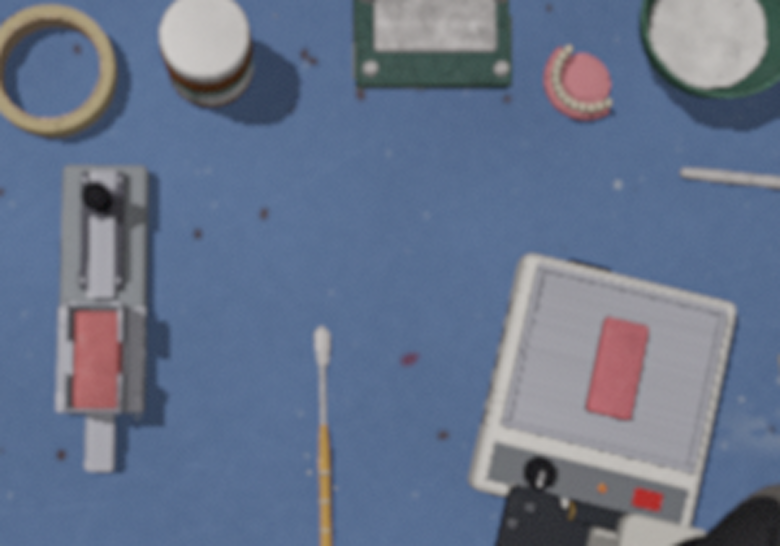

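```bash
python3 - <<'E'
from h import *
s=robot.read_camera('side')[:,:,::-1];s=np.ascontiguousarray(s);crop('side',s,245,255,395,335,5,'r_side')
a=cv2.imread('pics/side0.png')
for im in (a,s):
    m=(im[255:290,262:295].max(2)<45);y,x=np.nonzero(m);print('knob',x.mean()+262,y.mean()+255,m.sum())
E
```

```text
knob 277.95675675675676 274.53513513513514 185
knob 276.41208791208794 274.0274725274725 182
```

View pics/r_side.png

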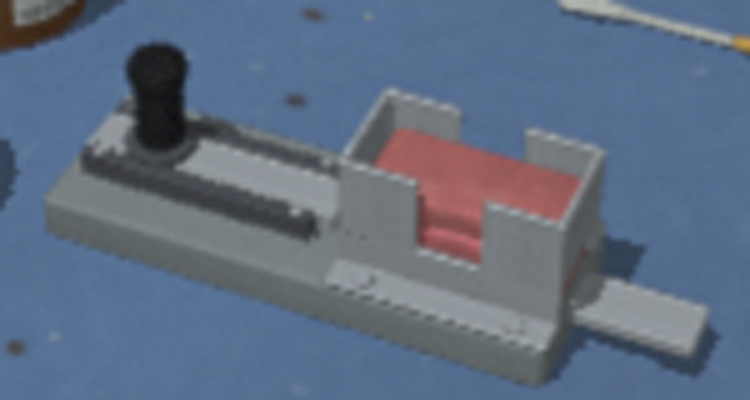

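```bash
python3 -c "
from h import *
print(robot.hand_in()); print(robot.observe()['time'])"
```

```text
the job is handed in; nothing more can be done
None
the job is handed in; nothing more can be done
```

The lowest wax block is lying flat near the middle of the steel plate, inside the rim, and the job is handed in. It took about 19 s of the 56 s allowed.

- **Slide:** I gripped the knob and pushed the slide to its front stop (about 16 N), then drew it back to its rear stop (about 11 N) before pulling the block. In the last picture the knob sits slightly further back than at the start (about 3 mm), so the slide looks fully home.
- **Block:** I pulled it straight out along the tongue. I lowered it until the plate carried about 10 N, eased off a little and only then opened the fingers, so it was not dropped.
- **Remaining blocks:** The last side picture shows the other three lying flat in the chute, one block height lower. The spatula, tape, jar and denture look undisturbed, and I went nowhere near the turquoise look-alike. I judged both by eye.

**Disagreement:** The reported tool height was about 37 mm lower than the fingertips really were. The pictures showed it and a light touch on the bench confirmed it, and I corrected for it throughout.

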